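# Bolt the goblet jig down and hold its spring jaw open at the index

### The arm

A 6-joint arm with a two-finger parallel gripper is mounted at the origin on the work surface. World frame = base frame: x ahead of the robot, y to its left, z up, the work surface at z = 0. Lengths are in m, angles in degrees, forces in N, time in s.
With the tool pointing down it reaches from about 0.325 to 0.85 m from the base axis. Payload 15.5 kg.
Tool frame: the origin (TCP) lies at the very end of the fingers, on their centre line; the grasp point (between the pads) lies arm.grip_depth behind it (arm.grip_depth is the distance from the TCP to the grasp point, in m); z points along the fingers, y is the line along which they close (so a half turn about z gives the same grasp; the last joint's range is limited). The gripper opens to 91 mm and grips with 3 to 60 N. Pads are 32 mm wide; open, the fingers measure 118 mm over their backs; the gripper's body (76 mm by 178 mm) begins 60 mm behind the grasp point.
Start: joints at [57.554, 28.281, 77.091, -0, 74.628, -5.472], TCP at [0.283, 0.557, 0.175] pointing down, gripper open.
Joint ranges: [-166.48, 166.48], [-47.26, 123.95], [12.59, 153.08], [-70.14, 250.14], [6.76, 159.57], [-176.63, 176.63]. Speed limits (degrees/s): [108.29, 108.29, 147.25, 172.46, 172.46, 172.46].

### API

Orientations are given as a 3x3 rotation matrix whose columns are the frame's x, y, z axes.
In Python, from rig import arm gives the robot as it stands. Calls block until the motion is done:
- arm.move_to(position, orientation): joint-space move of the TCP to a pose.
- arm.move_l(position, orientation=None, feed=0.15): straight line of the TCP; orientation=None keeps the orientation; feed is the mean speed in m/s.
- arm.move_joints(angles): joint-space move.
- arm.grip(opening): finger opening in m; the grip force is fixed at half the most; returns when the fingers have stopped.
- arm.sleep(seconds).
- arm.solve_ik(position, orientation): joint angles nearest the present ones, or None.
- arm.snapshot(name): name is "side" or "top" or "wrist"; returns the picture (420x560x3 uint8, red, green, blue); there is no depth.
- arm.get_calibration(name): a dict with "intrinsics" (3x3 intrinsics, pixels), "cam_to_world" (4x4, takes a point from camera to world coordinates). Camera axes: x right, y down, z forward; pixel columns grow to the right and rows downward; lengths in m; the calibration is good to about 2 mm. A picture is of the moment at which its call begins: read the wrist's pose just before it. get_calibration takes no time and is no camera call; for the wrist camera it gives the pose at the moment of the call.
A pose or a line that the arm cannot do raises arm.Unreachable and nothing moves.
- arm.sign_off(): hands the job in; it is judged then, once.
Readings, each from a call of its own:
- arm.current_t(): time.
- arm.current_joint_positions(): joint angles.
- arm.current_dq(): joint speeds.
- arm.current_tau(): joint torques, N m.
- arm.current_ee_pos(): TCP position.
- arm.current_tool_rot(): TCP orientation.
- arm.current_force(): force on the tool from outside, world axes, zero at the start.
- arm.current_torque(): the same for the moment, N m.
- arm.current_width(): finger opening in m.
- arm.current_grasp_force(): force on a finger pad.
Only numpy, scipy, OpenCV 4.12 (cv2) and the standard library are available. Lean on these libraries where they do the work, as an engineer would, in place of code of your own. Each camera call takes 0.05 s, during which the arm holds its last target. There are 200 camera calls.

### The job

Lock the silversmith's goblet jig to the bench by sliding its barrel bolt fully home into the keeper block. Then take the spring jaw's handle, pull the jaw open until its pointer stands opposite the middle of the small index block, and hold it steady there: the job finishes with the gripper still holding the handle against the spring, bolt home, so that a goblet could be set in. Leave the goblet, beaker, bell cup and hammer on the bench where they are.

Things in the scene. Friction and masses are not known exactly. Their poses are not given: they have to be found in the camera images.
- jig: Goblet jig: dark steel base plate 315 (x) x 180 (y) x 12 mm, fixed to the bench; place and yaw differ between runs. Origin: plate centre, bench level. The spring jaw is pulled open along its -x (roughly towards the robot); the bolt slides home along its +y, across the plate's -x end. At the +x end stand the two jaws, 87 mm high, from 95 mm beyond the handle.
- handle (a point): Middle of the spring slide's handle: a level round steel bar 12 mm thick, 84 mm long along jig y, axis 92 mm above the bench, on a post at either end; 48 mm free below the bar's middle. Pinch it from above, fingers closing along jig x. Moves with the slide; above the jig's origin when the jaws are shut.
- pointer (a point): Tip of the slide's pointer, a thin flat finger (3 mm wide at the tip) sticking out from the slide to the jig's -y side: 32 mm above the bench, 73 mm to the -y side of the handle's middle, at the handle's jig x.
- index: Index block: small brass block 12 (jig x) x 16 x 16 mm high on the scale strip along the jig's -y edge, top level with the pointer. Origin: middle of its lower edge nearest the slide; axes parallel to the jig's. Fixed in a run; 35 to 65 mm to the -x side of the pointer's rest. Slide is at the mark when the pointer tip has this origin's jig x.
- slide (a joint): Travel of the spring slide in m: 0 jaws shut (its rest), growing as the handle is pulled along jig -x, stop at 0.090. A spring always draws it back: 120 N/m with preload, about 4.2 N at rest and 8.5 to 12 N at the index. Let go, it shuts.
- knob (a point): Middle of the bolt's upright round knob: 16 mm diameter, 22 mm tall, top 66 mm and this point 56 mm above the bench, on a 10 mm stem. Moves with the bolt along jig y at jig x = -125 mm; jig y = -20 mm when fully drawn. Two staples guide the bolt at jig y = -55 and +58 mm (30 x 16 mm, tops at 38 mm).
- bolt_tip (a point): Leading (+y) end of the bolt rod (12 mm diameter, axis 26 mm above the bench). The keeper is a steel block 44 x 30 x 45 mm high on the bench beyond the plate's +y edge, centred at jig (-125, 119) mm, its mouth at jig y = +104 mm.
- bolt (a joint): Travel of the bolt in m along the jig's +y: 0 fully drawn, 0.050 fully home against its stop (21 mm inside the keeper). Starts between 0 and 0.010. Stays where it is left; about 2 N of friction.
- goblet: Bystander: silver goblet, 115 mm tall, 60 mm across the foot, standing on the bench; origin under its centre.
- beaker: Bystander: small silver beaker, 55 mm tall, 54 mm across; origin under its centre.
- bell: Bystander: bell-shaped silver cup standing mouth down, 60 mm tall, 64 mm across the foot; origin under its centre.
- hammer: Bystander: hammer lying on the bench beside the jig's -y side, handle to its own -x; origin under its centre.

How it is judged (in metres and radians):
On the way, in this order (a step that is already met when the one before it is completed fails the run):
1. the bolt is slid fully home into the keeper while the jaws are still shut (value of joint bolt above 0.043 m and value of joint slide below 0.015 m), for 0.2 s.
2. the jaw is pulled open to the index and held steady there by the fingers, the bolt home (value of joint bolt above 0.043 m and contact force between the fingers and slide above 2 N and x of pointer in the frame of index between -0.006 and 0.006 m), for 0.8 s.
At the end, for the whole second after the job is handed in: The bolt is home in the keeper (at least 43 of its 50 mm), the slide is still, its pointer tip within the width of the index block (6 mm either side of its middle), and the fingers are bearing on the slide with more than 2 N, holding it against its spring (all of step 2 and velocity of joint slide between -0.01 and 0.01 m/s); the arm keeps its last pose, push and grip.
It fails at once if a bystander (goblet, beaker, bell cup or hammer) is shifted more than 30 mm or knocked over (distance of any of goblet, beaker, bell, hammer from where it was at the start of the episode above 0.03 m or angle between any of goblet, beaker, bell's own z axis and vertical above 0.6 rad).
It also fails if it takes over 42 s, if anything falls off the work surface, if the arm or the gripper's body presses on something with over 40 N, if the wrist force passes 120 N, or if a joint passes its speed limit or range.

## Working session

There is one attempt and no reset: what is moved stays moved. The work goes in short steps, each a Python script; the robot and the scene stay as the last script left them, time stands still between calls to the robot, and variables do not carry over. Pictures are saved under pics/ and viewed, at most 12 in all, crops included, and the job is handed in when it is done.

```bash
mkdir -p pics; cat > h.py <<'E'
import numpy as np, cv2
from rig import arm
def save(n,f): 
    im=arm.snapshot(n); cv2.imwrite('pics/'+f,im[:,:,::-1]); return im
def back(n,uv,z,c=None):
    c=c or arm.get_calibration(n); K=np.array(c['intrinsics']);T=np.array(c['cam_to_world'])
    d=T[:3,:3]@np.linalg.solve(K,[uv[0],uv[1],1.]); o=T[:3,3]
    return o+d*(z-o[2])/d[2]
def proj(n,p):
    c=arm.get_calibration(n); K=np.array(c['intrinsics']);T=np.linalg.inv(c['cam_to_world'])
    q=K@(T[:3,:3]@np.array(p)+T[:3,3]); return q[:2]/q[2]
E
python3 - <<'E'
from h import *
a=save('top','top0.png');b=save('side','side0.png')
for n in('top','side'):
    c=arm.get_calibration(n);print(np.round(c['intrinsics'],1),np.round(c['cam_to_world'],3))
print(arm.grip_depth,arm.current_width(),arm.current_tool_rot())
E
```

```text
[[470.5   0.  274.4]
 [  0.  470.5 214.1]
 [  0.    0.    1. ]] [[ 0.024 -0.992  0.122  0.424]
 [-1.    -0.025 -0.004  0.019]
 [ 0.007 -0.122 -0.992  1.223]
 [ 0.     0.     0.     1.   ]]
[[402.9   0.  288.4]
 [  0.  402.9 209.8]
 [  0.    0.    1. ]] [[ 0.945 -0.207  0.252  0.364]
 [-0.326 -0.584  0.743 -0.594]
 [-0.006 -0.785 -0.62   0.612]
 [ 0.     0.     0.     1.   ]]
0.0188 0.09129211424467112 [[-8.91227108e-01  4.53556965e-01 -5.67699897e-04]
 [ 4.53557308e-01  8.91226674e-01 -8.85395438e-04]
 [ 1.04372024e-04 -1.04657285e-03 -9.99999447e-01]]
```

View pics/top0.png

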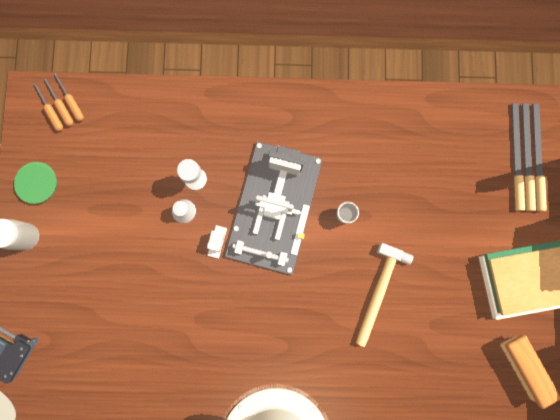

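View pics/side0.png

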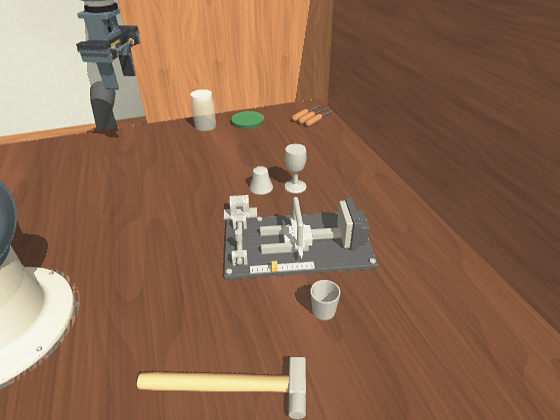

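The top view shows the jig plate with corners near (257,144), (321,160), (291,273) and (226,258). The keeper is at (217,242), the yellow index at (299,236) and the beaker at (347,212). I'll enlarge both views.

```bash
python3 - <<'E'
import cv2
a=cv2.imread('pics/top0.png')[135:285,195:365];cv2.imwrite('pics/t1.png',cv2.resize(a,None,fx=4,fy=4,interpolation=cv2.INTER_CUBIC)[:600])
a=cv2.imread('pics/side0.png')[185:285,215:385];cv2.imwrite('pics/s1.png',cv2.resize(a,None,fx=4.5,fy=4.5,interpolation=cv2.INTER_CUBIC))
E
```

```text
(no output)
```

View pics/t1.png

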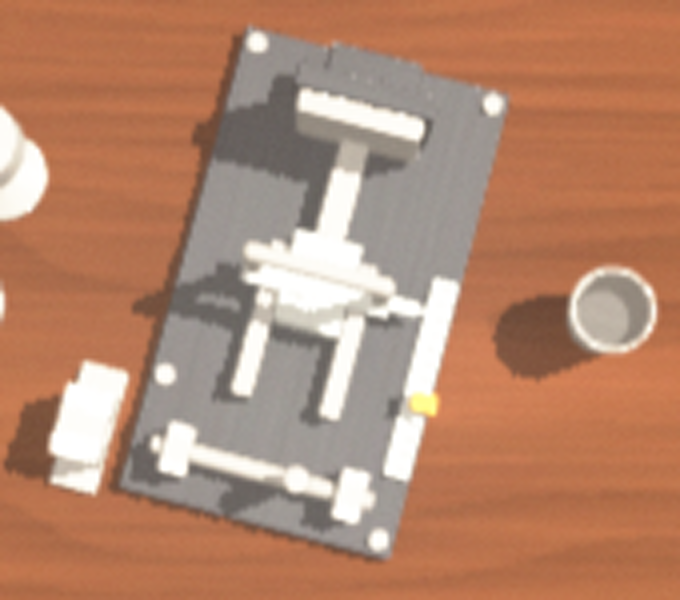

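View pics/s1.png

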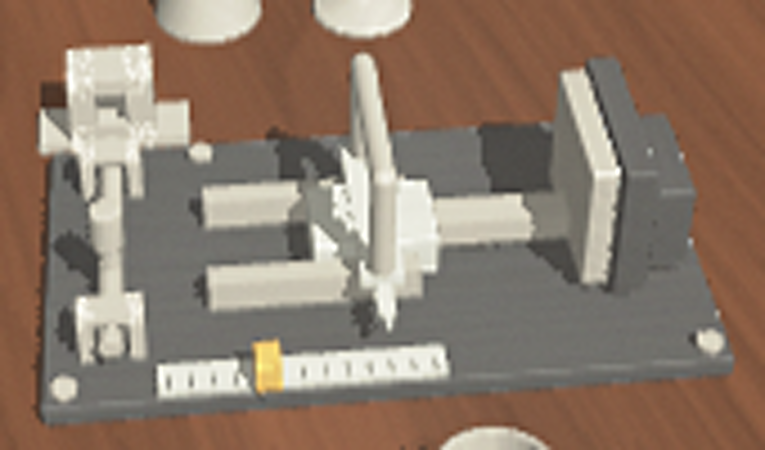

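The crops show these points (top-crop pixels):
- Plate corners: (250,27), (508,95), (388,557), (123,487)
- Bar ends: (246,250) and (393,290)
- Knob: (297,477)
- Pointer tip: (425,308)
- Index: (424,404)

In the side crop the pointer tip is at (390,326) and the index top at (267,350).

```bash
python3 - <<'E'
from h import *
from scipy.optimize import least_squares
T=lambda x,y:(195+(x-1.5)/4,135+(y-1.5)/4); S=lambda x,y:(215+(x-1.75)/4.5,185+(y-1.75)/4.5)
C=[(T(250,27),(.1575,.09)),(T(508,95),(.1575,-.09)),(T(388,553),(-.1575,-.09)),(T(123,487),(-.1575,.09))]
P=np.array([back('top',c,.012)[:2] for c,_ in C]);print(P, np.linalg.norm(P-np.roll(P,1,0),axis=1))
J=np.array([j for _,j in C])
def w(p,j): c,s=np.cos(p[2]),np.sin(p[2]);return np.array([p[0]+c*j[...,0]-s*j[...,1],p[1]+s*j[...,0]+c*j[...,1]]).T
r=least_squares(lambda p:(w(p,J)-P).ravel(),[.45,0,0]);p=r.x;print('pose',p[:2],np.degrees(p[2]),r.fun)
def loc(q):
    c,s=np.cos(p[2]),np.sin(p[2]);d=np.array(q[:2])-p[:2];return np.round([c*d[0]+s*d[1],-s*d[0]+c*d[1]],4)
for n,cam,uv,z in [('bar1','top',T(249,250),.094),('bar2','top',T(391,290),.094),('knob','top',T(297,476),.066),('ptr','top',T(424,308),.032),('idx','top',T(424,404),.032),('beaker','top',T(612,310),.055),
 ('S idxtop','side',S(266,350),.032),('S ptr','side',S(390,328),.032),('S knobtop','side',S(107,206),.066),
 ('S c1','side',S(45,420),.012-.012),('S c2','side',S(735,362),.012),('S c3','side',S(42,410),.012),('S barend-','side',S(384,172),.094),('S barend+','side',S(362,56),.094),('bell','side',(261,190),0.),('gob','side',(295,187),0.)]:
    b=back(cam,uv,z);print(n,np.round(b,4),loc(b))
np.save('pose.npy',p)
E
```

```text
[[ 0.76603658  0.06518635]
 [ 0.72447946 -0.10587038]
 [ 0.42345951 -0.0327212 ]
 [ 0.46133765  0.13788561]] [0.31325169 0.17603238 0.30978027 0.17476108]
pose [0.5938283  0.01612009] -13.428804139355357 [ 0.00188688  0.00189577  0.00164135 -0.00212617 -0.00372637 -0.00212073
  0.00019814  0.00235113]
bar1 [0.6039 0.0587 0.094 ] [-0.0001  0.0438]
bar2 [ 0.5816 -0.0279  0.094 ] [-0.0017 -0.0457]
knob [0.469  0.0263 0.066 ] [-0.1238 -0.0191]
ptr [ 0.5792 -0.0518  0.032 ] [ 0.0015 -0.0695]
idx [ 0.5178 -0.0529  0.032 ] [-0.058  -0.0848]
beaker [ 0.5778 -0.1682  0.055 ] [ 0.0272 -0.183 ]
S idxtop [ 0.5173 -0.0492  0.032 ] [-0.0593 -0.0813]
S ptr [ 0.5739 -0.0546  0.032 ] [-0.003  -0.0734]
S knobtop [0.467  0.0299 0.066 ] [-0.1266 -0.016 ]
S c1 [ 0.4191 -0.0277  0.    ] [-0.1598 -0.0832]
S c2 [ 0.7212 -0.1082  0.012 ] [ 0.1528 -0.0913]
S c3 [ 0.418  -0.0326  0.012 ] [-0.1597 -0.0882]
S barend- [ 0.5828 -0.0206  0.094 ] [-0.0022 -0.0383]
S barend+ [0.6028 0.0638 0.094 ] [-0.0024  0.0485]
bell [0.5727 0.2423 0.    ] [-0.0731  0.2151]
gob [0.6611 0.2254 0.    ] [0.0168 0.2192]
```

```bash
cat >> h.py <<'E'
px,py,th=np.load('pose.npy')
c,s=np.cos(th),np.sin(th)
def W(x,y,z): return np.array([px+c*x-s*y,py+s*x+c*y,z])
def L(q): d=np.array(q[:2])-[px,py]; return np.array([c*d[0]+s*d[1],-s*d[0]+c*d[1],q[2]])
def R(ax,sg=1):
    y=sg*np.array([c,s,0] if ax=='x' else [-s,c,0]); z=np.array([0,0,-1.]); return np.column_stack([np.cross(y,z),y,z])
def best(ax,p):
    o=[(abs(q[5]),sg) for sg in(1,-1) if (q:=arm.solve_ik(p,R(ax,sg))) is not None]; print(o); return R(ax,min(o)[1])
def st(): print('t %.2f'%arm.current_t(),'L',np.round(L(arm.current_ee_pos()),4),'F',np.round(arm.current_force(),1),'w %.4f g %.1f'%(arm.current_width(),arm.current_grasp_force()))
E
python3 - <<'E'
from h import *
p=arm.current_ee_pos(); arm.move_l([p[0],p[1],.22])
r=best('y',W(-.125,-.019,.2))
arm.move_to(W(-.125,-.019,.2),r); st()
arm.grip(.05)
arm.move_l(W(-.125,-.019,.044),feed=.12); st()
arm.grip(0); st()
arm.move_l(W(-.125,.0285,.044),feed=.05); st()
save('wrist','w1.png'); save('side','side1.png')
E
```

```text
[(np.float64(80.61574146353301), 1), (np.float64(99.38425853646697), -1)]
t 2.58 L [-0.125  -0.0184  0.2   ] F [-1.2 -0.2 -0.6] w 0.0909 g 0.0
t 4.80 L [-0.1246 -0.0189  0.0445] F [0.8 0.5 1.1] w 0.0502 g 0.0
t 5.65 L [-0.125 -0.019  0.044] F [ 0.2 -0.7  0.3] w 0.0007 g 0.0
t 6.75 L [-0.125   0.0283  0.044 ] F [-0.2 -0.5 -0.6] w 0.0004 g 0.0
```

```bash
python3 - <<'E'
import cv2
a=cv2.imread('pics/w1.png');b=cv2.imread('pics/side1.png')[140:290,190:390]
b=cv2.resize(b,(560,420),interpolation=cv2.INTER_CUBIC)
cv2.imwrite('pics/c1.png',cv2.resize(cv2.hconcat([a,b]),(800,300),interpolation=cv2.INTER_AREA))
E
```

```text
(no output)
```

View pics/c1.png

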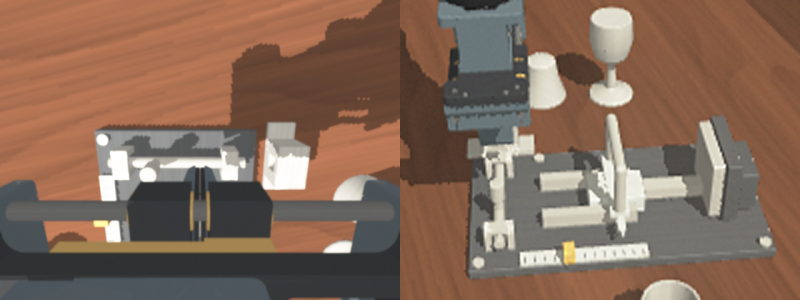

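The fingers closed on nothing. In both views the knob is still drawn (wrist view about (148,175)), and the fingertips are at (200,168). I'll project where each one should appear.

```bash
python3 - <<'E'
from h import *
t=arm.current_ee_pos();print(t,arm.current_tool_rot())
for n in('wrist','side','top'):
    for nm,q in [('tcp',t),('knobtop',W(-.125,-.019,.066)),('stap-',W(-.125,-.055,.038)),('stap+',W(-.125,.058,.038)),('keeper',W(-.125,.119,.045)),('rodstart',W(-.125,.0,.032))]:print(n,nm,np.round(proj(n,q)))
a=save('top','top1.png')[195:285,205:315][:,:,::-1]; a=cv2.resize(a,(400,327),interpolation=cv2.INTER_CUBIC)
b=cv2.imread('pics/side1.png')[185:265,210:310];b=cv2.resize(b,(400,320),interpolation=cv2.INTER_CUBIC)
w=cv2.imread('pics/w1.png')[150:350,130:430];w=cv2.resize(w,(400,267))
cv2.imwrite('pics/c2.png',cv2.vconcat([cv2.hconcat([a[:320],b]),cv2.hconcat([w,w])]))
E
```

```text
[0.47880467 0.0726254  0.04400069] [[-9.72569963e-01  2.32610541e-01 -6.56736775e-05]
 [ 2.32610542e-01  9.72569964e-01 -1.77336523e-05]
 [ 5.97472117e-05 -3.25236073e-05 -9.99999998e-01]]
wrist tcp [280. 237.]
wrist knobtop [207. 249.]
wrist stap- [167. 235.]
wrist stap+ [320. 235.]
wrist keeper [407. 238.]
wrist rodstart [243. 232.]
side tcp [240. 225.]
side knobtop [239. 231.]
side stap- [240. 253.]
side stap+ [240. 218.]
side keeper [240. 199.]
side rodstart [240. 237.]
top tcp [250. 250.]
top knobtop [269. 254.]
top stap- [283. 258.]
top stap+ [239. 247.]
top keeper [215. 240.]
top rodstart [262. 253.]
```

View pics/c2.png

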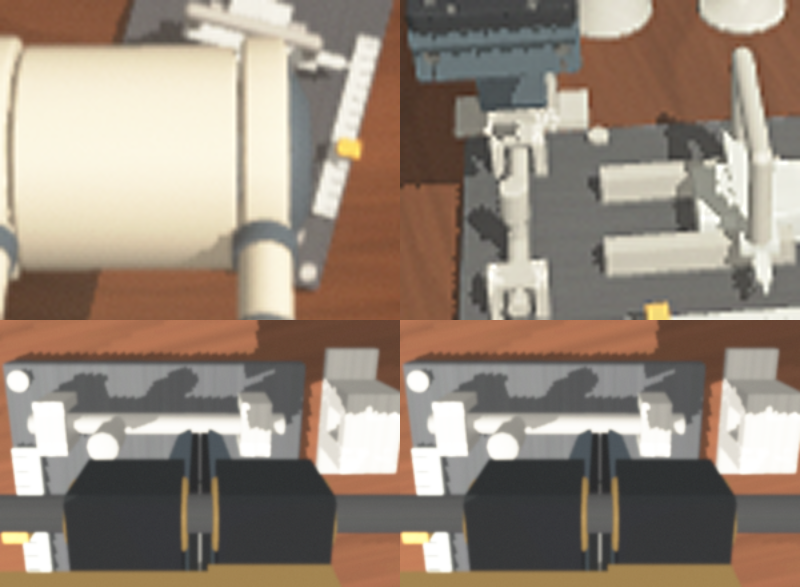

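```bash
python3 - <<'E'
from h import *
t=arm.current_ee_pos()
for dx in (0,-.02,.02):
  for dz in(0,.02,.03): print(dx,dz,*[np.round(proj(n,L(t)*0+W(-.125+dx,.0285,.044+dz)),1) for n in('wrist','side')])
def ray(n,uv):
    C=np.array(arm.get_calibration(n)['cam_to_world']);return C[:3,3],back(n,uv,0)-C[:3,3]
o1,d1=ray('wrist',(280,235));o2,d2=ray('side',(239,211.5))
k=np.linalg.lstsq(np.column_stack([d1,-d2]),o2-o1,rcond=None)[0]
print('tri',L(o1+k[0]*d1),L(o2+k[1]*d2), 'wristcam',L(o1))
st()
arm.move_l(W(-.125,.0285,.12)); save('side','side2.png'); 
b=cv2.imread('pics/side2.png')[145:265,180:330];b=cv2.resize(b,None,fx=4,fy=4,interpolation=cv2.INTER_CUBIC);cv2.imwrite('pics/c3.png',b)
print(proj('side',arm.current_ee_pos()))
E
```

```text
0 0 [280.4 237.4] [239.9 224.5]
0 0.02 [280.5 247.7] [239.2 217.4]
0 0.03 [280.5 253.5] [238.8 213.8]
-0.02 0 [280.4 210.5] [230.7 225.2]
-0.02 0.02 [280.5 218.4] [229.8 218. ]
-0.02 0.03 [280.6 222.9] [229.4 214.4]
0.02 0 [280.3 263.1] [249.2 223.9]
0.02 0.02 [280.4 275.5] [248.5 216.8]
0.02 0.03 [280.4 282.5] [248.2 213.2]
tri [-0.13681639  0.02817729  0.07277204] [-0.12432955  0.03237388  0.07711071] wristcam [-0.19998378  0.02791594  0.25482263]
t 6.90 L [-0.125   0.0283  0.044 ] F [-0.3  0.2  0.5] w 0.0007 g 0.0
[236.68689514 196.8203576 ]
```

View pics/c3.png

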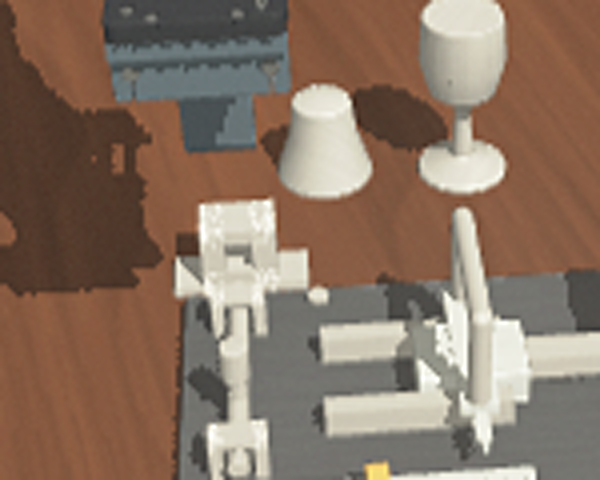

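The bolt hasn't moved. The fingertips appear about 30 mm higher than the reported TCP: about (234,182) in the side view, against a projected row of 197. I'll compare this with the start frame, then descend in small force-guarded steps.

```bash
python3 - <<'E'
from h import *
for z in(.175,.205): print('start',proj('side',[.283,.557,z]))
arm.grip(.05)
arm.move_l(W(-.125,-.019,.12)); arm.move_l(W(-.125,-.019,.05),feed=.1)
f0=np.array(arm.current_force())
for z in np.arange(.046,.0135,-.004):
    arm.move_l(W(-.125,-.019,z),feed=.05); f=np.array(arm.current_force())-f0
    if abs(f[2])>6: print('contact',z,f);break
st(); save('wrist','w2.png');save('side','side3.png')
b=cv2.imread('pics/side3.png')[165:265,200:300];b=cv2.resize(b,(400,400),interpolation=cv2.INTER_CUBIC)
a=cv2.resize(cv2.imread('pics/w2.png')[120:320,180:380],(400,400));cv2.imwrite('pics/c4.png',cv2.hconcat([a,b]))
E
```

```text
start [124.73297956  95.72025468]
start [121.86490553  85.04411901]
t 12.05 L [-0.1252 -0.019   0.0138] F [ 0.  -0.9  0.6] w 0.0498 g 0.0
```

View pics/c4.png

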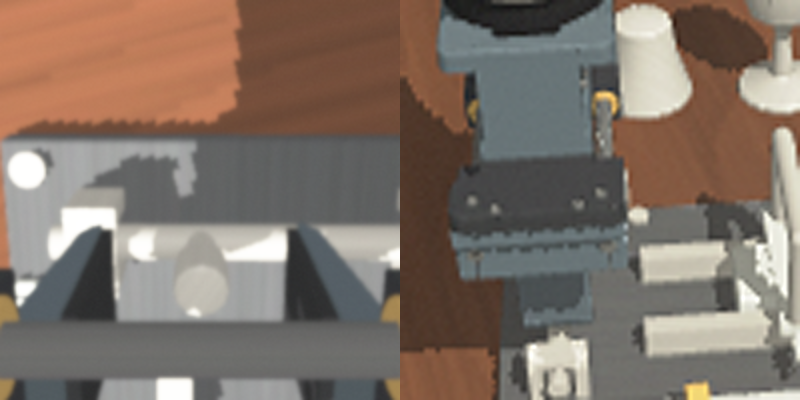

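The fingers now straddle the knob, which is at (200,285) in the wrist crop. The tips look to be only 10–20 mm above the staple top, so I'll go a little lower under the force guard and then grip.

```bash
python3 - <<'E'
from h import *
f0=np.array(arm.current_force())
for z in (.012,.010,.008,.006):
    arm.move_l(W(-.125,-.019,z),feed=.03); f=np.array(arm.current_force())-f0
    if abs(f[2])>4: print('contact',z,f);arm.move_l(W(-.125,-.019,z+.002));break
arm.grip(0); st()
if arm.current_width()>.012:
    z=arm.current_ee_pos()[2]
    for y in (0,.015,.024,.0275):
        arm.move_l(W(-.125,y,z),feed=.05); st()
    arm.sleep(.3); st(); save('wrist','w3.png')
E
```

```text
t 13.78 L [-0.125  -0.0189  0.006 ] F [0.3 2.3 0. ] w 0.0149 g 30.0
t 14.32 L [-0.1249  0.0005  0.006 ] F [0.7 1.8 0.1] w 0.0154 g 30.0
t 14.77 L [-0.1249  0.0155  0.006 ] F [ 1.6  1.5 -1.2] w 0.0153 g 30.0
t 15.10 L [-0.1249  0.0244  0.006 ] F [ 3.2  1.5 -0.7] w 0.0152 g 30.0
t 15.35 L [-0.1249  0.0277  0.006 ] F [2.5 0.9 0.1] w 0.0148 g 30.0
t 15.65 L [-0.1249  0.0275  0.006 ] F [ 2.5  1.3 -1.1] w 0.0153 g 30.0
```

```bash
python3 - <<'E'
from h import *
for y in (.029,.0305,.032,.0335,.035):
    arm.move_l(W(-.125,y,.006),feed=.03); arm.sleep(.05); st()
    if np.linalg.norm(np.array(arm.current_force())[:2])>9: break
save('side','side4.png');save('wrist','w4.png')
b=cv2.imread('pics/side4.png')[165:265,200:300];b=cv2.resize(b,(400,400),interpolation=cv2.INTER_CUBIC)
a=cv2.resize(cv2.imread('pics/w4.png')[120:320,180:380],(400,400));cv2.imwrite('pics/c5.png',cv2.hconcat([a,b]))
E
```

```text
t 16.00 L [-0.1249  0.029   0.006 ] F [ 3.8 -0.8  0.2] w 0.0151 g 30.0
t 16.30 L [-0.1249  0.0306  0.006 ] F [ 3.  -1.8 -0. ] w 0.0150 g 30.0
t 16.60 L [-0.1249  0.0313  0.006 ] F [  3.1 -12.4   1.7] w 0.0150 g 30.0
```

View pics/c5.png

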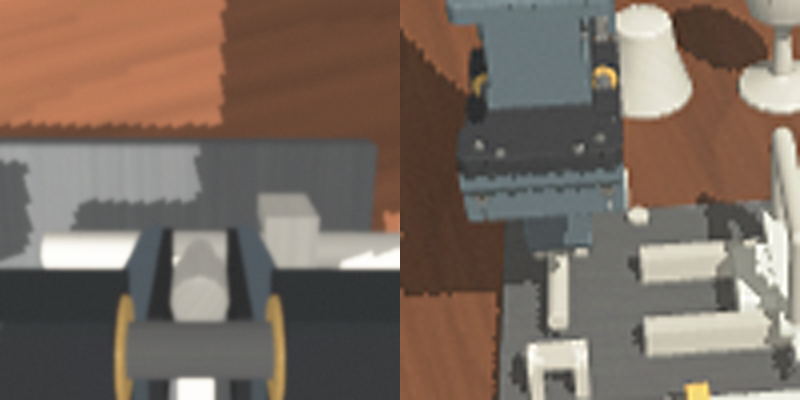

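The bolt met its stop at jig y ≈ 0.031 with 12 N, so it is home. Next is the handle. The tips sit about 35–40 mm behind the TCP, so I'll aim lower by that amount.

```bash
python3 - <<'E'
from h import *
arm.move_l(W(-.125,.030,.006),feed=.03)
arm.grip(.045); arm.move_l(W(-.125,.0305,.11))
r=best('x',W(-.001,0,.12)); arm.move_to(W(-.001,0,.12),r); arm.grip(.06); st()
arm.move_l(W(-.001,0,.075)); f0=np.array(arm.current_force())
for z in np.arange(.067,.030,-.007):
    arm.move_l(W(-.001,0,z),feed=.08); f=np.array(arm.current_force())-f0
    if abs(f[2])>6: print('contact',z,f);break
st(); arm.grip(0); st()
E
```

```text
[(np.float64(9.24124202535038), 1), (np.float64(170.75875797464963), -1)]
t 20.23 L [-0.001  0.     0.12 ] F [ 0.1 -0.7  0.4] w 0.0604 g 0.0
t 22.18 L [-0.0014 -0.0001  0.0315] F [-0.6  0.4  0.3] w 0.0600 g 0.0
t 22.98 L [-0.0021 -0.      0.0319] F [-5.1  1.8  4.9] w 0.0115 g 30.0
```

Gripped: the width is 11.5 mm on a 12 mm bar. Now I'll pull to the index and check.

```bash
python3 - <<'E'
from h import *
arm.move_l(W(-.030,0,.032),feed=.05);st()
arm.move_l(W(-.058,0,.032),feed=.05);arm.sleep(.3);st()
save('side','side5.png');save('top','top5.png');
b=cv2.imread('pics/side5.png')[200:270,230:330];b=cv2.resize(b,(800,560),interpolation=cv2.INTER_CUBIC);cv2.imwrite('pics/c6.png',b)
for x in(-.064,-.058,-.052):print(proj('side',W(x,-.073,.032)))
E
```

```text
t 23.72 L [-0.0289  0.0001  0.032 ] F [ 6.9 -1.9 -8.3] w 0.0111 g 30.0
t 24.73 L [-0.0561  0.0002  0.032 ] F [ 10.   -1.9 -11. ] w 0.0111 g 30.0
[271.10129136 259.60541863]
[274.08242909 259.38348809]
[277.06035159 259.1617969 ]
```

View pics/c6.png

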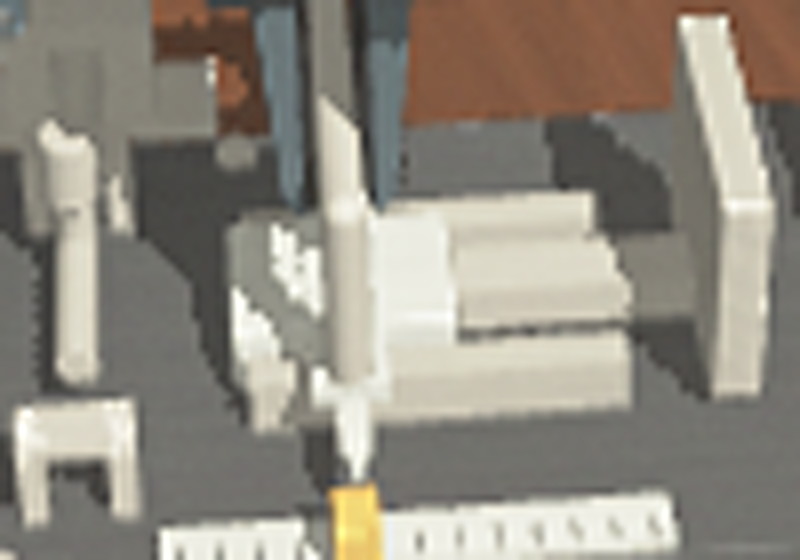

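The pointer tip is at (360,478) in the crop and the index spans 332–380 (48 px, which matches 12 mm). It sits about 1 mm short of the centre. I'll trim by 1.2 mm and hold, confirming with image code.

```bash
python3 - <<'E'
from h import *
arm.move_l(W(-.0592,0,.032),feed=.02);arm.sleep(1.2);st()
save('side','side6.png')
b=cv2.imread('pics/side6.png')[240:275,255:295];b=cv2.resize(b,(640,560),interpolation=cv2.INTER_CUBIC);cv2.imwrite('pics/c7.png',b)
E
```

```text
t 26.27 L [-0.0572  0.0002  0.0321] F [ 10.6  -1.7 -11.9] w 0.0112 g 30.0
```

View pics/c7.png

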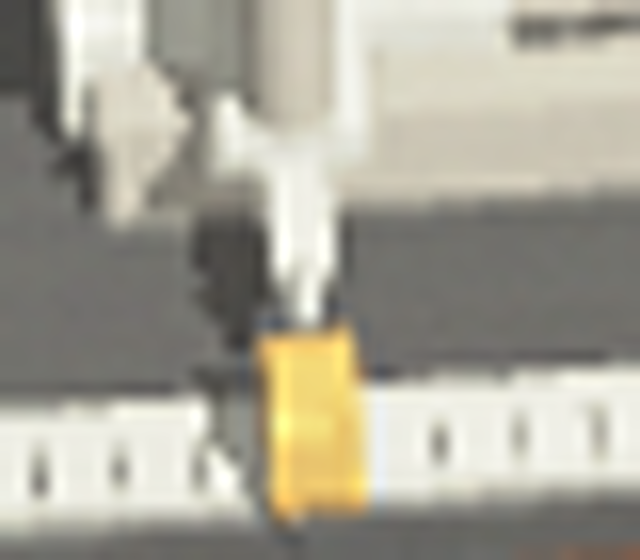

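The pointer tip at (308,322) is centred on the index's inner edge, which spans 260–352 with its middle at 306. The arm is steady, so I'll hand in.

```bash
python3 -c "
from h import *
print(np.round(arm.current_dq(),2)); print(arm.sign_off())"
```

```text
[-0.02 -0.01 -0.06  0.07  0.04  0.07]
the job is handed in; nothing more can be done
None
```

I slid the bolt home against its stop, pulled the jaw open until its pointer stood at the middle of the index block, and handed the job in at about 26 s with the gripper still holding the handle; the result of the judging was not shown.

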